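# Pack the sprung ballbar and shut its case

### The arm

A 6-joint arm with a two-finger parallel gripper is mounted at the origin on the work surface. World frame = base frame: x ahead of the robot, y to its left, z up, the work surface at z = 0. Lengths are in m, angles in rad, forces in N, time in s.
With the tool pointing down it reaches from about 0.35 to 0.85 m from the base axis. Payload 8.1 kg.
Tool frame: the origin (TCP) lies at the very end of the fingers, on their centre line; the grasp point (between the pads) lies 19 mm behind it; z points along the fingers, y is the line along which they close (so a half turn about z gives the same grasp; the last joint's range is limited). The gripper opens to 85 mm and grips with 20 to 120 N. Pads are 22 mm wide; open, the fingers measure 114 mm over their backs; the gripper's body (76 mm by 85 mm) begins 54 mm behind the grasp point. The pads swing forward as they close: fully open they stand 13 mm farther back than shut.
Start: joints at [-1.255, 0.13, 1.488, -0, 1.523, -0.085], TCP at [0.234, -0.552, 0.231] pointing down, gripper open.
Joint ranges: [-2.96, 2.96], [-0.89, 2.26], [0.02, 2.5], [-1.34, 4.48], [0, 2.73], [-2.66, 2.66]. Speed limits (rad/s): [2.39, 2.39, 2.79, 3.14, 3.14, 3.14].

### API

Orientations are given as a rotation vector (axis times angle).
In Python, from plant import bot gives the robot as it stands.
- The arm moves only by the tool jog_arm, called after ">>>" by a JSON object that holds its "method" and its "body", one argument or row to a line. Schema: {"type":"object","properties":{"offsets":{"type":"array","items":{"type":"array","prefixItems":[{"type":"array","items":{"type":"number"},"minItems":3,"maxItems":3},{"type":"array","items":{"type":"number"},"minItems":3,"maxItems":3}],"minItems":2,"maxItems":2},"minItems":1,"maxItems":10},"aperture":{"type":"number"},"grip_n":{"type":"number"},"only":{"type":"string"},"quiet":{"type":"boolean"},"lines":{"type":"string"}},"required":["offsets"],"additionalProperties":false}. offsets is a list of rows, 1 to 10 of them, each written [[dx, dy, dz], [rx, ry, rz]]: dx, dy, dz in m, then a rotation vector rx, ry, rz in rad; each row is the pose to reach, as a shift and turn from the pose commanded when the call began, along the tool's axes at that moment; what a row does not reach only later rows make up. A row lasts 1/8 s, in which the tool goes at most 0.0625 m and 0.188 rad, less where a joint would pass 70% of its speed; a pose out of reach is approached as far as the arm can. aperture is the finger opening in m, set as the call begins (left out keeps the last). The fingers move at their own pace and stop on an object; grip_n is the grip in N (left out, the last holds). Time passes only in rows, so rows that do not move let the fingers close. The tool returns the time, the measured TCP pose, the force, the opening and the grip force at its end. only (a regular expression) keeps the lines of the reply that match it, lines (a string "A,B") keeps lines A to B, and quiet returns only ok. Input that does not fit is refused with a message, and nothing moves.
- bot.sense(): the state, without advancing time (a new reading comes with each control period).
- bot.capture(name): name is "side" or "top"; returns a dict with "frame" (384x512x3 uint8, blue, green, red), "camera_matrix" (3x3 intrinsics, pixels), "world_from_camera" (4x4, takes a point from camera to world coordinates). Camera axes: x right, y up, looking along -z (the intrinsics and any distortion apply to the point x, -y, -z); pixel columns grow to the right and rows downward; lengths in m; the calibration is good to about 2 mm. A picture is of the moment at which its call begins. There is no depth.
- bot.hand_in(): hands the job in; it is judged then, once.
The state is a dict: "time_s": time; "qpos": joint angles; "joint_vel": joint speeds; "tau": joint torques, N m; "ee_pos": TCP position; "ee_rot": TCP orientation; "wrist_force": force on the tool from outside, world axes, zero at the start; "ft_torque": the same for the moment, N m; "finger_gap": finger opening in m; "grasp_force": force on a finger pad.
Only numpy, scipy, OpenCV 4.12 (cv2) and the standard library are available. Lean on these libraries where they do the work, as an engineer would, in place of code of your own. Each camera call takes 0.05 s, during which the arm holds its last target. There are 200 camera calls.

### The job

Put the ballbar away: take it off its sloping rest and fit it into the open instrument case so that its sprung end holds it between the two end blocks, a ball fully home in the recess of each and nothing standing above the rim. Then let go of it and ease the lid fully shut without slamming it, leaving the other things on the desk where they are.

Things in the scene. Friction and masses are not known exactly. Their poses are not given: they have to be found in the camera images.
- bar: Telescoping ballbar (loose, about 0.25 kg): plain aluminium round body 24 mm in diameter, 110 mm long, a steel ball 14 mm in diameter on a stem at each end, 170 mm over both balls when free. Origin at the middle of the body, on its axis; x runs along it from the sprung ball to the fixed ball. It starts on the rest, 0.55 rad (31.5 degrees) from level, sprung ball low.
- ball_fixed (a point): Centre of the fixed ball, 78 mm from the bar's origin along +x, on a dark rigid stem 10 mm thick.
- ball_sprung (a point): Centre of the sprung ball, 78 mm from the bar's origin along -x when free, on a thin stem (6 to 9 mm, with coils). It slides straight into the body by up to 11.5 mm: 2 N to start, 0.4 N more per mm.
- tip (a joint): How far the sprung ball is pressed in, m: 0 free, 0.0115 at its hard stop.
- case: Black open instrument case, fixed, 198 mm (x) by 120 mm (y), rim 50 mm above the desk, walls 5 mm, inner floor 5 mm up. Origin under its centre, on the desk. Inside at each end, midway across, stands a white end block, 46 mm high, whose recess faces the middle. Recess bottoms are 167 mm apart, the lips' inner faces 157 mm; a ball lying on a lip stands above the rim and stops the lid.
- recess_a (a point): Centre of a ball home in the recess at the case's -x end: 76.5 mm from the case's centre, 30 mm above the desk, 7 mm from the recess bottom. The recess is 5 mm deep along x, 18 mm wide, 17 mm high (23 to 40 mm above the desk), roofed by a lip 6 mm thick and floored by a ledge 30 mm wide that reaches 8.5 mm farther inward than the lip.
- recess_b (a point): The same at the case's +x end; either ball may go in either recess. Level, the bar cannot pass between the lips: it goes in slanting, sprung ball into its recess first, is pressed in about 10 mm, laid level, and springs back to 3 mm of compression.
- hinge (a point): Middle of the lid's hinge line, on top of the rim along the case's long -y side; the hinge line runs along the case's x, 50.5 mm above the desk.
- lid_edge (a point): Middle of the lid's free edge, on its outer face, 120 mm from the hinge line. The lid is a flat black plate 198 by 120 mm, 8 mm thick, with a finger tab 12 mm long and 50 mm wide beyond this point.
- lid (a joint): Lid opening, rad: 0 shut on the rim, 1.57 upright, 2.2 at its stop; it starts open, leaning back beyond upright away from the case. The hinge is stiff and the lid stays where it is left; about 1 to 3 N at the edge moves it.
- rest: Fixed sloping rest: aluminium base plate 170 by 90 by 10 mm, two posts with white V-cradles 12 mm wide, open upward, 38 mm either side of the bar's middle along the bar; the 64 mm between them is free for fingers. A stop below the stem holds the low end of the bar's body. Origin on the desk, 85 mm below the bar's middle; the bar rises towards +x.
- mouse: Bystander: black computer mouse, 105 by 60 by 33 mm, origin under its middle.
- spray: Bystander: spray can of matting agent, 54 mm in diameter, 150 mm high, origin under its middle.
- joystick: Bystander: black control joystick, base 130 by 120 by 35 mm, stick 105 mm high, origin under its middle.

How it is judged:
On the way:
1. the bar lies in the case with a ball home in each recess, let go, while the lid still stands open (((distance between ball_sprung and recess_a below 0.0045 m and distance between ball_fixed and recess_b below 0.0045 m) or (distance between ball_sprung and recess_b below 0.0045 m and distance between ball_fixed and recess_a below 0.0045 m)) and contact force between the fingers and bar below 0.1 N and value of joint lid above 0.8 rad), for 0.2 s.
At the end, for the whole second after the job is handed in: each ball centre lies within 4.5 mm of its home point in a recess (one ball in each), the bar is at rest, and the lid is shut to within 0.04 rad (((distance between ball_sprung and recess_a below 0.0045 m and distance between ball_fixed and recess_b below 0.0045 m) or (distance between ball_sprung and recess_b below 0.0045 m and distance between ball_fixed and recess_a below 0.0045 m)) and value of joint lid below 0.04 rad and linear speed of bar below 0.02 m/s); the robot touches nothing.
It fails at once if the mouse is knocked aside (more than 20 mm) (distance of mouse from where it was at the start of the episode above 0.02 m).
It fails at once if the spray can is knocked aside (more than 20 mm) (distance of spray from where it was at the start of the episode above 0.02 m).
It fails at once if the joystick is knocked aside (more than 20 mm) (distance of joystick from where it was at the start of the episode above 0.02 m).
It fails at once if the lid is slammed (closing faster than 4 rad/s) (velocity of joint lid below -4 rad/s).
It also fails if it takes over 64 s, if anything falls off the work surface, if the arm or the gripper's body presses on something with over 40 N, if the wrist force passes 120 N, or if a joint passes its speed limit or range.

## Working session

There is one attempt and no reset: what is moved stays moved. The work goes in short steps, Python scripts to look and compute and a tool call to move; the robot and the scene stay as the last step left them, time stands still between calls to the robot, and variables do not carry over. Pictures are saved under pics/ and viewed, at most 10 in all, crops included, and the job is handed in when it is done.

```bash
ls; mkdir -p pics; python3 - <<'E'
from plant import bot
import cv2,numpy as np
for n in("side","top"):
    c=bot.capture(n); cv2.imwrite(f"pics/{n}0.png",c["frame"]); print(n,c["camera_matrix"].round(1).tolist(),c["world_from_camera"].round(4).tolist(),c.keys())
print(bot.sense())
E
```

```text
pics
plant.py
side [[360.7, 0.0, 247.6], [0.0, 360.7, 189.7], [0.0, 0.0, 1.0]] [[-0.9149, 0.3105, -0.2581, 0.3828], [-0.4037, -0.6883, 0.6028, 0.4375], [0.0095, 0.6556, 0.755, 0.6405], [0.0, 0.0, 0.0, 1.0]] dict_keys(['frame', 'camera_matrix', 'world_from_camera'])
top [[463.6, 0.0, 262.3], [0.0, 463.6, 182.5], [0.0, 0.0, 1.0]] [[-0.0197, 0.988, -0.1533, 0.4498], [-0.9993, -0.0241, -0.027, -0.0288], [-0.0304, 0.1527, 0.9878, 1.0038], [0.0, 0.0, 0.0, 1.0]] dict_keys(['frame', 'camera_matrix', 'world_from_camera'])
{'time_s': 0.1, 'qpos': array([-1.25539403e+00,  1.31059493e-01,  1.48918488e+00, -1.63051334e-05,
        1.52303185e+00, -8.54179738e-02]), 'joint_vel': array([ 0.00092844, -0.0016557 , -0.00258598, -0.00054517, -0.00081616,
        0.00020462]), 'tau': array([ 8.16642387e-04, -5.70953679e+01, -5.01940870e+01, -2.42214328e-04,
        8.11583275e-03,  1.72490229e-05]), 'ee_pos': array([ 0.23395068, -0.55195617,  0.23035701]), 'ee_rot': array([-3.07707631e+00, -6.25069508e-01,  3.28669855e-04]), 'wrist_force': array([0.03941437, 0.54222289, 0.85279699]), 'ft_torque': array([-0.01057497, -0.02279402, -0.02699896]), 'grasp_force': 0.0, 'finger_gap': 0.0853214466853254}
```

View pics/side0.png

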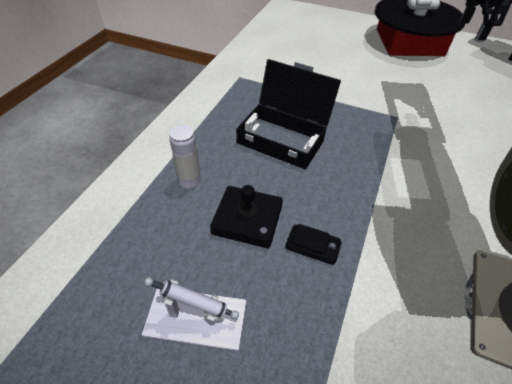

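View pics/top0.png

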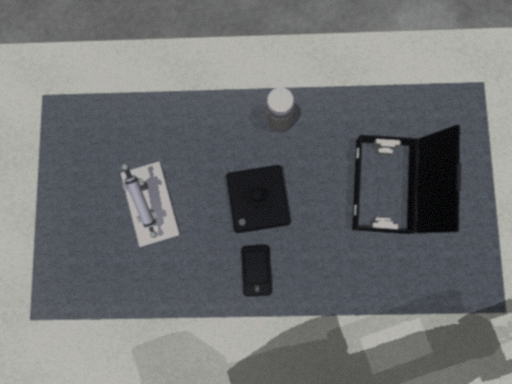

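The side view shows the bar on its rest, with the fixed ball at about (150,282) high and the sprung ball at about (236,315) low. The case is near (285,130) with its lid leaning back. In the top view the bar runs (125,168) to (155,235) and the case spans (355–412,135–232). The joystick, mouse and spray can stand between them. Next I'll enlarge these areas for precise pixels.

```bash
cat > h.py <<'E'
import numpy as np,cv2
from scipy.spatial.transform import Rotation as R
def ray(c,px):
    K=c["camera_matrix"];T=c["world_from_camera"]
    d=np.linalg.inv(K)@[px[0],px[1],1.]; d=T[:3,:3]@[d[0],-d[1],-d[2]]
    return T[:3,3],d/np.linalg.norm(d)
def onz(c,px,z):
    o,d=ray(c,px); return o+d*(z-o[2])/d[2]
def tri(c1,p1,c2,p2):
    o1,d1=ray(c1,p1);o2,d2=ray(c2,p2)
    A=np.c_[d1,-d2];s=np.linalg.lstsq(A,o2-o1,rcond=None)[0]
    a=o1+s[0]*d1;b=o2+s[1]*d2
    return (a+b)/2,np.linalg.norm(a-b)
def proj(c,P):
    T=c["world_from_camera"];q=T[:3,:3].T@(np.asarray(P,float)-T[:3,3]);q=c["camera_matrix"]@[q[0],-q[1],-q[2]]
    return q[:2]/q[2]
E
python3 - <<'E'
import cv2,numpy as np
s=cv2.imread("pics/side0.png");t=cv2.imread("pics/top0.png")
def crop(im,x,y,w,h,k):
    c=cv2.resize(im[y:y+h,x:x+w],None,fx=k,fy=k,interpolation=cv2.INTER_CUBIC)
    c=np.clip(c.astype(float)*1.3+20,0,255).astype(np.uint8)
    for i in range(0,w,10): cv2.putText(c,str(x+i) if i%20==0 else "|",(int(i*k),8),0,.3,(0,255,255),1)
    for i in range(10,h,10): cv2.putText(c,str(y+i),(0,int(i*k)+3),0,.3,(0,255,255),1)
    return cv2.resize(c,(400,300))
a=crop(s,140,265,120,90,4);b=crop(t,90,155,120,90,4);c=crop(s,225,55,130,97.5.__int__()+13,4) if 0 else crop(s,225,70,132,99,4);d=crop(t,345,125,160,120,3)
cv2.imwrite("pics/z1.png",np.vstack([np.hstack([a,b]),np.hstack([c,d])]))
E
```

```text
(no output)
```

View pics/z1.png

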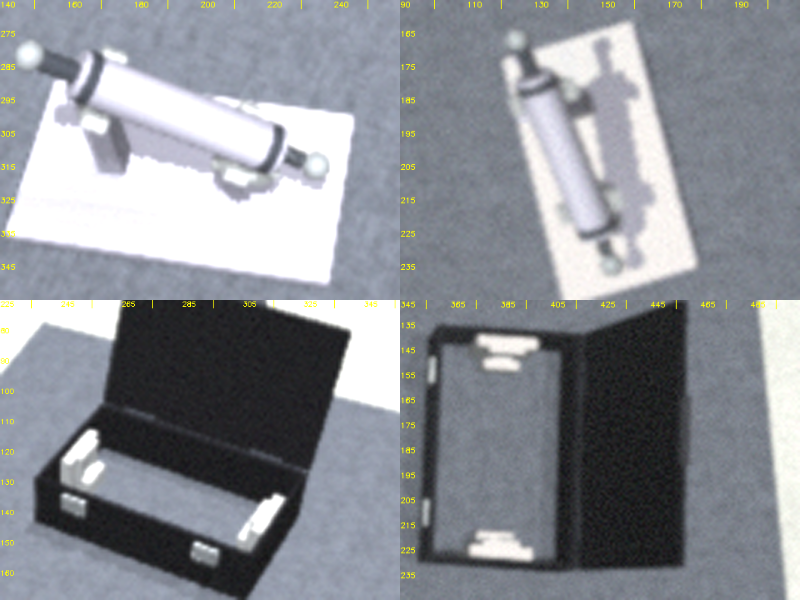

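Balls: side fixed (148.7,281.5) and sprung (234.8,314.2); top fixed (124.8,167.3) and sprung (153.3,234.2). Case rim corners in the top view: (358.6,136.6), (418.2,138.6), (353.4,229), (413,232.2). The white end blocks are clear in both views. Next I compute positions from these.

```bash
cat > m.py <<'E'
from plant import bot
from h import *
S=bot.capture("side");T=bot.capture("top")
f=lambda a:np.round(a,4).tolist()
F,e1=tri(S,(148.2,281),T,(124.3,166.8));B,e2=tri(S,(234.3,313.7),T,(152.8,233.7))
print("fixed",f(F),e1,"sprung",f(B),e2,"len",np.linalg.norm(F-B),"mid",f((F+B)/2),"slope",np.arcsin((F-B)[2]/np.linalg.norm(F-B)),"yaw",np.arctan2(*(F-B)[[1,0]]))
for n,c,(x0,x1,y0,y1) in(("top",T,(362,408,132,235)),("side",S,(240,330,100,165))):
    g=c["frame"][y0:y1,x0:x1].min(2); m=(g>125).astype(np.uint8)
    N,L,st,ce=cv2.connectedComponentsWithStats(m)
    for i in range(1,N):
        if st[i,4]>8:
            r=cv2.minAreaRect(np.argwhere(L==i)[:,::-1].astype(np.float32)); bx=cv2.boxPoints(r)+[x0,y0]
            print(n,st[i].tolist(),np.round(ce[i]+[x0,y0],1).tolist(),f(onz(c,ce[i]+[x0,y0],.046)),np.round(bx,1).tolist())
for p in((358.1,136.1),(417.7,138.1),(412.5,231.7),(352.9,228.5)): print("rim",f(onz(T,p,.05)))
E
python3 m.py
```

```text
fixed [0.6224, 0.2618, 0.1287] 0.0009610958705773338 sprung [0.4955, 0.2255, 0.048] 0.0019763083695046096 len 0.15466812122536788 mid [0.559, 0.2436, 0.0884] slope 0.5490924190925162 yaw 0.27895640873087296
top [14, 7, 24, 14, 198] [387.1, 144.8] [0.6721, -0.2663, 0.046] [[375.3, 151.6], [376.1, 138.7], [399.2, 140.1], [398.4, 153.0]]
top [11, 85, 25, 12, 197] [384.6, 223.2] [0.508, -0.2514, 0.046] [[372.7, 226.6], [373.5, 216.6], [397.7, 218.4], [397.0, 228.5]]
side [6, 13, 11, 12, 71] [251.5, 118.7] [0.6765, -0.2677, 0.046] [[244.5, 122.5], [255.0, 112.0], [258.5, 115.5], [248.0, 126.0]]
side [12, 23, 8, 9, 43] [255.1, 126.6] [0.6553, -0.242, 0.046] [[250.1, 128.8], [255.8, 121.3], [259.6, 124.2], [254.0, 131.7]]
side [63, 34, 16, 16, 103] [310.6, 141.6] [0.5076, -0.2454, 0.046] [[301.5, 146.5], [315.5, 132.5], [320.0, 137.0], [306.0, 151.0]]
rim [0.6915, -0.2061, 0.05]
rim [0.6837, -0.3298, 0.05]
rim [0.4893, -0.3056, 0.05]
rim [0.4983, -0.1857, 0.05]
```

The bar comes out at mid (0.559, 0.244, 0.088), slope 0.549, yaw 0.279. The case centre is about (0.590,-0.257) with yaw about -0.09. To refine the case, I'll rectify both views onto the block-top plane.

```bash
python3 - <<'E'
from plant import bot
from h import *
yaw=-.09;c0=np.array([.59,-.257]);k=2.7;W,Hh=594,297
cs,sn=np.cos(yaw),np.sin(yaw)
out=[]
for n in("top","side"):
    cs_=[bot.capture(n) for _ in range(4)];c=cs_[0];im=np.mean([q["frame"].astype(float) for q in cs_],0).astype(np.uint8)
    src=[];dst=[]
    for u,v in((0,0),(W,0),(W,Hh),(0,Hh)):
        a=(u-W/2)/k/1e3;b=(Hh/2-v)/k/1e3
        P=[c0[0]+cs*a-sn*b,c0[1]+sn*a+cs*b,.046];src.append(proj(c,P));dst.append((u,v))
    M=cv2.getPerspectiveTransform(np.float32(src),np.float32(dst))
    o=cv2.warpPerspective(im,M,(W,Hh),flags=cv2.INTER_CUBIC);o=np.clip(o*1.4+20.,0,255).astype(np.uint8)
    for mm in range(-100,101,10): cv2.line(o,(int(W/2+mm*k),0),(int(W/2+mm*k),8 if mm%50 else 16),(0,255,255),1)
    for mm in range(-50,51,10): cv2.line(o,(0,int(Hh/2-mm*k)),(8 if mm%50 else 16,int(Hh/2-mm*k)),(0,255,255),1)
    out.append(o); cv2.imwrite(f"pics/r_{n}.png",o)
    g=o.min(2)
    for s in(-1,1):  # profile along x, rows v mean near the middle across; and rows across on lip
        for a in range(72,98,2):
            u=int(W/2+s*a*k);col=g[:,u].astype(float);w=np.where(col[40:260]>150)[0]
            if len(w): print(n,s*a,len(w)/k,"y %.1f..%.1f"%((Hh/2-w[-1]-40)/k,(Hh/2-w[0]-40)/k))
cv2.imwrite("pics/z2.png",np.vstack(out))
E
```

```text
top -72 32.59259259259259 y -14.3..18.0
top -74 34.07407407407407 y -15.0..18.7
top -76 37.407407407407405 y -18.7..18.3
top -78 36.666666666666664 y -19.1..17.2
top -80 42.96296296296296 y -27.2..17.6
top -82 52.22222222222222 y -29.4..22.4
top -84 53.7037037037037 y -29.4..23.9
top -86 54.07407407407407 y -29.8..23.9
top -88 53.7037037037037 y -29.4..23.9
top -90 51.85185185185185 y -28.7..22.8
top -92 25.925925925925924 y -25.7..12.8
top 72 33.33333333333333 y -15.0..18.0
top 74 31.85185185185185 y -14.3..17.2
top 76 27.037037037037035 y -11.7..15.0
top 78 19.25925925925926 y -8.7..10.2
top 80 29.999999999999996 y -18.0..11.7
top 82 33.33333333333333 y -19.8..13.1
top 84 43.7037037037037 y -26.1..18.3
top 86 50.74074074074074 y -28.0..22.4
top 88 51.85185185185185 y -28.3..23.1
top 90 52.22222222222222 y -28.7..23.1
top 92 51.48148148148148 y -28.3..22.8
top 94 50.0 y -27.6..22.0
side -72 41.48148148148148 y -0.9..40.2
side -74 47.77777777777777 y -9.4..40.2
side -76 58.51851851851851 y -18.0..40.2
side -78 61.11111111111111 y -20.6..40.2
side -80 62.59259259259259 y -22.0..40.2
side -82 71.48148148148148 y -30.9..40.2
side -84 71.48148148148148 y -30.9..40.2
side -86 71.1111111111111 y -30.6..40.2
side -88 71.1111111111111 y -30.6..40.2
side -90 59.99999999999999 y -29.8..38.0
side -92 17.037037037037035 y -22.4..13.5
side 72 42.22222222222222 y -1.7..40.2
side 74 44.44444444444444 y -3.9..40.2
side 76 48.148148148148145 y -7.6..40.2
side 78 55.18518518518518 y -14.6..40.2
side 80 60.74074074074073 y -20.2..40.2
side 82 62.96296296296296 y -22.4..40.2
side 84 64.81481481481481 y -25.7..38.7
side 86 65.55555555555556 y -30.2..35.0
side 88 63.7037037037037 y -31.7..31.7
side 90 60.37037037037037 y -32.4..27.6
side 92 57.03703703703703 y -32.0..24.6
side 94 52.96296296296296 y -31.3..21.3
side 96 33.33333333333333 y -25.4..9.8
```

View pics/z2.png

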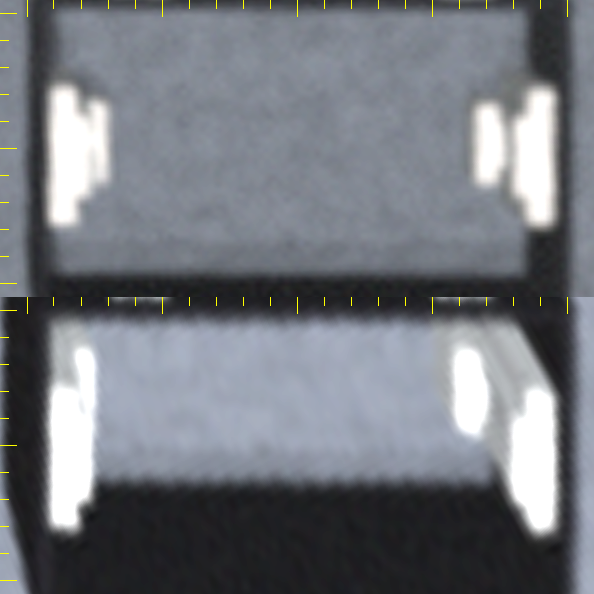

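The end-block tops span -92.2 to +95.9 mm in x in both views, so the case centre is about (0.5916,-0.2605) with yaw about -0.091. Next I'll write a pose helper and plan the pregrasp.

```bash
cat >> h.py <<'E'
CC=np.array([.5916,-.2605]);CY=-.091
def toolR(yaw,s):
    x=np.array([np.cos(yaw)*np.cos(s),np.sin(yaw)*np.cos(s),np.sin(s)]);z=np.array([np.cos(yaw)*np.sin(s),np.sin(yaw)*np.sin(s),-np.cos(s)])
    return R.from_matrix(np.c_[x,np.cross(z,x),z])
def delta(p,Rt,cur=None,flip=0):
    from plant import bot
    s=bot.sense();p0=s["ee_pos"];R0=R.from_rotvec(s["ee_rot"])
    if cur is not None:p0,R0=cur
    if flip:Rt=Rt*R.from_euler("z",np.pi)
    print("shift",(R0.inv().apply(np.asarray(p)-p0)).round(4),"turn",(R0.inv()*Rt).as_rotvec().round(4))
E
python3 - <<'E'
from h import *
from plant import bot
s=bot.sense();Rt=toolR(.279,.549);g=np.array([.559,.2436,.087])
z=Rt.apply([0,0,1]);print(R.from_rotvec(s["ee_rot"]).as_matrix().round(3),z)
for fl in(0,1):
    delta([.45,-.1,.32],Rt,flip=fl);delta(g+z*(.019-.12),Rt,flip=fl)
print(g+z*(-.101))
E
```

```text
[[ 0.921  0.39  -0.   ]
 [ 0.39  -0.921 -0.   ]
 [-0.     0.    -1.   ]] [ 0.50165579  0.14371031 -0.85304678]
shift [ 0.3753 -0.3324 -0.0887] turn [-0.0334  0.5484  0.1187]
shift [ 0.5574 -0.6126  0.0581] turn [-0.0334  0.5484  0.1187]
shift [ 0.3753 -0.3324 -0.0887] turn [-0.8197 -0.0499 -2.9107]
shift [ 0.5574 -0.6126  0.0581] turn [-0.8197 -0.0499 -2.9107]
[0.50833277 0.22908526 0.17315773]
```

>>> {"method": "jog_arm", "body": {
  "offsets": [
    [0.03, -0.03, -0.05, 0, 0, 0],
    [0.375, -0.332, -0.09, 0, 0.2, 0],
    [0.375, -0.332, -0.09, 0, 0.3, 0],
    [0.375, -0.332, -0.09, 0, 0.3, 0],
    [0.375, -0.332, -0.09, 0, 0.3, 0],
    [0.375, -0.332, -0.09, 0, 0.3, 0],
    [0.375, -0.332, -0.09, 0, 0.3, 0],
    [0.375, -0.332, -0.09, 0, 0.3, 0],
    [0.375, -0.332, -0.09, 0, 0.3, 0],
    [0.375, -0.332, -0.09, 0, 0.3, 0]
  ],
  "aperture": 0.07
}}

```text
refused: offsets[0]: [0.03, -0.03, -0.05, 0, 0, 0] is too long (schema: maxItems 2). Nothing was moved.
```

Nothing moved. I misread the format; it is rows with the three-number parts in brackets of their own. Resending.

>>> {"method": "jog_arm", "body": {
  "offsets": [
    [[0.03, -0.03, -0.05], [0, 0, 0]],
    [[0.375, -0.332, -0.09], [0, 0.2, 0]],
    [[0.375, -0.332, -0.09], [0, 0.3, 0]],
    [[0.375, -0.332, -0.09], [0, 0.3, 0]],
    [[0.375, -0.332, -0.09], [0, 0.3, 0]],
    [[0.375, -0.332, -0.09], [0, 0.3, 0]],
    [[0.375, -0.332, -0.09], [0, 0.3, 0]],
    [[0.375, -0.332, -0.09], [0, 0.3, 0]],
    [[0.375, -0.332, -0.09], [0, 0.3, 0]],
    [[0.375, -0.332, -0.09], [0, 0.3, 0]]
  ],
  "aperture": 0.07
}}

```text
time_s: 1.85
ee_pos: [0.4503, -0.0988, 0.3219]
ee_rot: [-2.987, -0.613, -0.453]
wrist_force: [0.0, -0.3, -0.4]
finger_gap: 0.0701
grasp_force: 0.0
```

```bash
python3 - <<'E'
from h import *
Rt=toolR(.279,.549);g=np.array([.559,.2436,.087]);z=Rt.apply([0,0,1])
delta(g+z*(-.101),Rt)
E
```

```text
shift [ 0.1303 -0.2787  0.1958] turn [-0.0511  0.2479  0.1151]
```

>>> {"method": "jog_arm", "body": {
  "offsets": [
    [[0.13, -0.279, 0.1], [-0.05, 0.248, 0.115]],
    [[0.13, -0.279, 0.1], [-0.05, 0.248, 0.115]],
    [[0.13, -0.279, 0.1], [-0.05, 0.248, 0.115]],
    [[0.13, -0.279, 0.196], [-0.05, 0.248, 0.115]],
    [[0.13, -0.279, 0.196], [-0.05, 0.248, 0.115]],
    [[0.13, -0.279, 0.196], [-0.05, 0.248, 0.115]],
    [[0.13, -0.279, 0.196], [-0.05, 0.248, 0.115]],
    [[0.13, -0.279, 0.196], [-0.05, 0.248, 0.115]],
    [[0.13, -0.279, 0.196], [-0.05, 0.248, 0.115]]
  ],
  "aperture": 0.07
}}

```text
time_s: 2.98
ee_pos: [0.51, 0.2261, 0.1747]
ee_rot: [-2.925, -0.402, -0.827]
wrist_force: [0.5, 1.0, -0.1]
finger_gap: 0.0699
grasp_force: 0.0
```

```bash
python3 - <<'E'
from h import *
from plant import bot
Rt=toolR(.279,.549);g=np.array([.559,.2436,.087]);z=Rt.apply([0,0,1])
delta(g+z*.019,Rt)
c=bot.capture("side")["frame"][220:370,110:310];d=bot.capture("top")["frame"][125:275,60:260]
cv2.imwrite("pics/p1.png",np.hstack([cv2.resize(c,(400,300)),cv2.resize(d,(400,300))]))
E
```

```text
shift [-0.0017 -0.0035  0.1209] turn [ 0.0015 -0.0022 -0.0054]
```

View pics/p1.png

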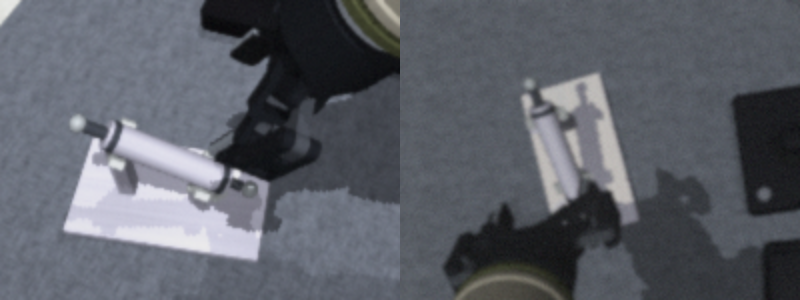

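The picture shows the gripper tilted and square to the bar, approaching from behind the body's lower half, with the fingers either side of its line. I go in and grip.

>>> {"method": "jog_arm", "body": {
  "offsets": [
    [[-0.002, -0.0035, 0.04], [0, 0, -0.005]],
    [[-0.002, -0.0035, 0.08], [0, 0, -0.005]],
    [[-0.002, -0.0035, 0.105], [0, 0, -0.005]],
    [[-0.002, -0.0035, 0.12], [0, 0, -0.005]],
    [[-0.002, -0.0035, 0.12], [0, 0, -0.005]]
  ]
}}

```text
time_s: 3.7
ee_pos: [0.5666, 0.2465, 0.0689]
ee_rot: [-2.927, -0.41, -0.822]
wrist_force: [-0.3, -0.2, -0.8]
finger_gap: 0.0699
grasp_force: 0.0
```

>>> {"method": "jog_arm", "body": {
  "offsets": [
    [[0, 0, 0], [0, 0, 0]],
    [[0, 0, 0], [0, 0, 0]],
    [[0, 0, 0], [0, 0, 0]],
    [[0, 0, 0], [0, 0, 0]],
    [[0, 0, 0], [0, 0, 0]]
  ],
  "aperture": 0.015,
  "grip_n": 60
}}

```text
time_s: 4.32
ee_pos: [0.567, 0.2466, 0.0705]
ee_rot: [-2.926, -0.412, -0.825]
wrist_force: [-6.3, -11.3, 11.1]
finger_gap: 0.0222
grasp_force: 58.0
```

```bash
python3 -c "
from plant import bot;print(bot.sense())"
```

```text
{'time_s': 4.325, 'qpos': array([ 0.35044714, -0.10774513,  2.14402907, -0.07387796,  0.55825836,
        1.69304544]), 'joint_vel': array([-2.03282906e-03, -5.12365452e-04, -3.69918995e-04,  9.51921337e-05,
       -5.64603640e-04,  6.04033451e-04]), 'tau': array([  4.75057885, -36.46282911, -45.5973351 ,   1.32193375,
        -5.13486609,  -0.04819865]), 'ee_pos': array([0.56697968, 0.24657837, 0.07052435]), 'ee_rot': array([-2.92624053, -0.41221091, -0.825389  ]), 'wrist_force': array([ -6.30476819, -11.32767237,  11.12083515]), 'ft_torque': array([-1.328294  ,  0.31677953, -0.83265073]), 'grasp_force': 57.98689305782318, 'finger_gap': 0.022153383746373358}
```

>>> {"method": "jog_arm", "body": {
  "offsets": [
    [[0, 0, -0.01], [0, 0, 0]],
    [[0, 0, -0.03], [0, 0, 0]],
    [[0, 0, -0.07], [0, 0, 0]],
    [[0, 0, -0.12], [0, 0, 0]],
    [[0, 0, -0.17], [0, 0, 0]],
    [[0, 0, -0.17], [0, 0, 0]]
  ]
}}

```text
time_s: 5.08
ee_pos: [0.4817, 0.2241, 0.2201]
ee_rot: [-2.919, -0.413, -0.835]
wrist_force: [0.7, 0.3, -2.3]
finger_gap: 0.0224
grasp_force: 59.7
```

```bash
python3 - <<'E'
from h import *
from plant import bot
print(bot.sense()["wrist_force"])
delta([.53,-.245,.30],toolR(CY,.45))
c=bot.capture("side")["frame"][200:350,110:310];d=bot.capture("top")["frame"][125:275,60:260]
cv2.imwrite("pics/p2.png",np.hstack([cv2.resize(c,(400,300)),cv2.resize(d,(400,300))]))
E
```

```text
[ 0.74618025  0.27624049 -2.26618066]
shift [-0.0287  0.4641 -0.1122] turn [-0.1797 -0.1057  0.3258]
```

View pics/p2.png

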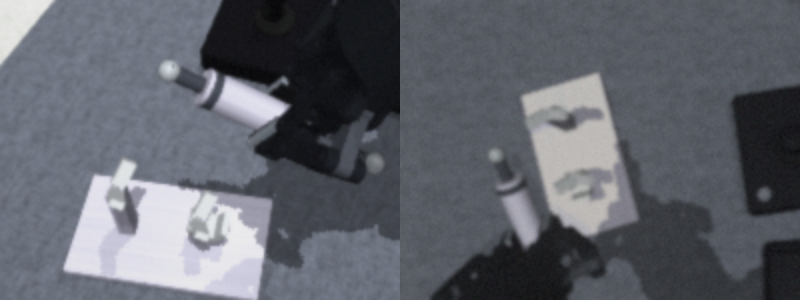

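The bar is firmly held, with both balls visible in the side view at (170,70) and (373,163), and the rest is empty. I carry it over the case.

>>> {"method": "jog_arm", "body": {
  "offsets": [
    [[-0.02, 0.03, -0.05], [0, 0, 0.1]],
    [[-0.029, 0.464, -0.112], [-0.18, -0.106, 0.326]],
    [[-0.029, 0.464, -0.112], [-0.18, -0.106, 0.326]],
    [[-0.029, 0.464, -0.112], [-0.18, -0.106, 0.326]],
    [[-0.029, 0.464, -0.112], [-0.18, -0.106, 0.326]],
    [[-0.029, 0.464, -0.112], [-0.18, -0.106, 0.326]],
    [[-0.029, 0.464, -0.112], [-0.18, -0.106, 0.326]],
    [[-0.029, 0.464, -0.112], [-0.18, -0.106, 0.326]],
    [[-0.029, 0.464, -0.112], [-0.18, -0.106, 0.326]],
    [[-0.029, 0.464, -0.112], [-0.18, -0.106, 0.326]]
  ]
}}

```text
time_s: 6.42
ee_pos: [0.5286, -0.2454, 0.2917]
ee_rot: [3.043, -0.142, 0.676]
wrist_force: [-0.1, 0.3, -1.8]
finger_gap: 0.0223
grasp_force: 60.0
```

```bash
python3 - <<'E'
from h import *
# assume bar origin = grasp point; slant .45, sprung ball 10 mm inward & 25mm above home
s=.45;Rt=toolR(CY,s);ex=np.array([np.cos(CY),np.sin(CY),0]);ra=np.r_[CC-.0765*ex[:2],.03]
u=Rt.apply([1,0,0]);z=Rt.apply([0,0,1])
b=ra+ex*.012+[0,0,.045]; delta(b+.078*u+.019*z,Rt); print(b,b+.156*u)
E
```

```text
shift [-0.0139  0.0089  0.2142] turn [ 0.0021  0.0126 -0.0015]
[ 0.52736688 -0.2546386   0.075     ] [ 0.66725541 -0.26740371  0.14285462]
```

>>> {"method": "jog_arm", "body": {
  "offsets": [
    [[-0.014, 0.009, 0.06], [0, 0.012, 0]],
    [[-0.014, 0.009, 0.11], [0, 0.012, 0]],
    [[-0.014, 0.009, 0.16], [0, 0.012, 0]],
    [[-0.014, 0.009, 0.2], [0, 0.012, 0]],
    [[-0.014, 0.009, 0.214], [0, 0.012, 0]],
    [[-0.014, 0.009, 0.214], [0, 0.012, 0]]
  ]
}}

```text
time_s: 7.18
ee_pos: [0.6067, -0.261, 0.0946]
ee_rot: [3.036, -0.136, 0.698]
wrist_force: [-0.9, -0.3, -2.5]
finger_gap: 0.0222
grasp_force: 60.0
```

```bash
python3 - <<'E'
from h import *
from plant import bot
s=bot.sense();print(s["ee_pos"],R.from_rotvec(s["ee_rot"]).as_matrix().round(3).tolist())
def crop(n,x,y,w,h,k):
    im=np.mean([bot.capture(n)["frame"].astype(float) for _ in range(3)],0).astype(np.uint8); cv2.imwrite(f"pics/hov_{n}.png",im)
    c=cv2.resize(im[y:y+h,x:x+w],(400,300),interpolation=cv2.INTER_CUBIC);c=np.clip(c*1.3+20.,0,255).astype(np.uint8)
    for i in range(0,w,10): cv2.putText(c,str(x+i) if i%20==0 else "|",(int(i*400/w),8),0,.3,(0,255,255),1)
    for i in range(10,h,10): cv2.putText(c,str(y+i),(0,int(i*300/h)+3),0,.3,(0,255,255),1)
    return c
cv2.imwrite("pics/p3.png",np.hstack([crop("side",230,70,120,90,1),crop("top",330,120,132,99,1)]))
E
```

```text
[ 0.60665049 -0.26097662  0.0946154 ] [[0.896, -0.09, 0.435], [-0.08, -0.996, -0.042], [0.437, 0.003, -0.9]]
```

View pics/p3.png

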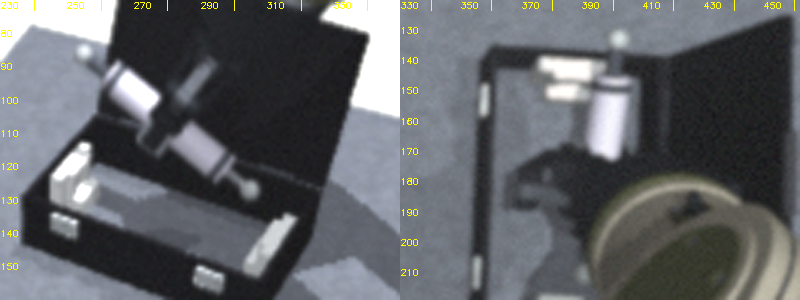

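Hover picture: fixed ball at side (254.9,85.0) and top (402.3,132.6); sprung ball at side (304.7,126.1), inside the case near the -x block.

```bash
cat > w.py <<'E'
from h import *
from plant import bot
S=bot.capture("side");T=bot.capture("top")
def blob(n,p,r=5):
    im=cv2.imread(f"pics/hov_{n}.png").min(2).astype(float);x,y=map(round,p)
    w=im[y-r:y+r+1,x-r:x+r+1];w=np.clip(w-np.median(w)-15,0,None);yy,xx=np.mgrid[y-r:y+r+1,x-r:x+r+1];return (w*xx).sum()/w.sum(),(w*yy).sum()/w.sum()
s=bot.sense();Rm=R.from_rotvec(s["ee_rot"]);g=s["ee_pos"]-Rm.apply([0,0,.019]);u=Rm.apply([1,0,0])
def loc(P): # in case frame, mm
    d=np.asarray(P)[:2]-CC;return np.round([1e3*(np.cos(CY)*d[0]+np.sin(CY)*d[1]),1e3*(-np.sin(CY)*d[0]+np.cos(CY)*d[1]),1e3*P[2]],1)
if __name__=="__main__":
    print(blob("side",(254.9,85)),blob("top",(402.3,132.6),6),blob("side",(304.7,126.1)))
    F,e=tri(S,(254.9,85),T,(402.3,132.6));print("F",loc(F),e,"pred",loc(g+.078*u))
    o,d=ray(S,(304.7,126.1))
    v=o-F;b=v@d;q=b*b-v@v+.156**2;print(q)
    for t in(-b-max(q,0)**.5,-b+max(q,0)**.5):
        P=o+t*d;print("B",loc(P),"u",((F-P)/np.linalg.norm(F-P)).round(3))
    print("predB",loc(g-.078*u),proj(S,g-.078*u),proj(S,g+.078*u),proj(T,g+.078*u),"u",u)
    for P in((-76.5,0,.03),(76.5,0,.03)):print()
E
python3 w.py
```

```text
(np.float64(256.37628865979383), np.float64(81.56586483390608)) (np.float64(401.9795454545455), np.float64(132.31363636363636)) (np.float64(303.96216897856243), np.float64(125.82093316519546))
F [ 80.3  -3.5 146.9] 0.00034995454641671947 pred [ 77.6  -1.1 148.3]
-0.0002050045904370655
B [-62.8   4.5  83.6] u [ 0.905 -0.134  0.404]
B [-62.8   4.5  83.6] u [ 0.905 -0.134  0.404]
predB [-62.5  -1.2  79.6] [305.29461662 126.05037416] [255.35036442  85.28546763] [401.18026524 133.80916011] u [ 0.89441381 -0.0806663   0.43990555]
```

```bash
sed -i 's/^CC=.*$/CC=np.array([.5916,-.2584]);CY=-.092/' h.py; cat >> h.py <<'E'
D=np.array([.001,0,.0018-.019]) # bar origin in tool frame
def goal(bx,bz,s,c=0.,by=0.):
    "sprung ball centre at case (bx,by,bz) mm, slant s, tip compression c mm"
    Rt=toolR(CY,s);k=R.from_euler("z",CY)
    B=np.r_[CC,0]+k.apply(np.array([bx,by,bz])/1e3)
    O=B+(78-c)/1e3*Rt.apply([1,0,0])
    delta(O-Rt.apply(D),Rt)
E
python3 -c "
from h import *
goal(-66,32,.45)"
```

```text
shift [-0.0253 -0.0036  0.0398] turn [ 0.005  -0.0055  0.0018]
```

>>> {"method": "jog_arm", "body": {
  "offsets": [
    [[-0.01, -0.0036, 0.016], [0, -0.005, 0]],
    [[-0.016, -0.0036, 0.026], [0, -0.005, 0]],
    [[-0.022, -0.0036, 0.035], [0, -0.005, 0]],
    [[-0.0253, -0.0036, 0.0398], [0.005, -0.005, 0]],
    [[-0.0253, -0.0036, 0.0398], [0.005, -0.005, 0]],
    [[-0.0253, -0.0036, 0.0398], [0.005, -0.005, 0]]
  ]
}}

```text
time_s: 8.32
ee_pos: [0.6024, -0.2592, 0.0492]
ee_rot: [3.04, -0.137, 0.695]
wrist_force: [-0.3, 0.6, -2.6]
finger_gap: 0.022
grasp_force: 60.1
```

```bash
cp pics/hov_side.png pics/old.png; python3 - <<'E'
from h import *
from plant import bot
def crop(n,x,y,w,h):
    cc=[bot.capture(n) for _ in range(3)]
    im=np.mean([q["frame"].astype(float) for q in cc],0).astype(np.uint8); cv2.imwrite(f"pics/hov_{n}.png",im)
    s=bot.sense();Rm=R.from_rotvec(s["ee_rot"])
    for L in(-.078,.078):print(n,proj(cc[0],s["ee_pos"]+Rm.apply(D+[L,0,0])).round(1))
    c=cv2.resize(im[y:y+h,x:x+w],(400,300),interpolation=cv2.INTER_CUBIC);c=np.clip(c*1.3+20.,0,255).astype(np.uint8)
    for i in range(0,w,10): cv2.putText(c,str(x+i) if i%20==0 else "|",(int(i*400/w),8),0,.3,(0,255,255),1)
    for i in range(10,h,10): cv2.putText(c,str(y+i),(0,int(i*300/h)+3),0,.3,(0,255,255),1)
    return c
cv2.imwrite("pics/p4.png",np.hstack([crop("side",230,80,104,78),crop("top",350,120,80,60)]))
goal(-66,32,.45)
goal(-76.5,32,.45)
print(bot.sense()["wrist_force"])
E
```

```text
side [303.6 142.4]
side [255.3 103.5]
top [382.7 215.1]
top [392.7 141.8]
shift [ 0.0006  0.0005 -0.0008] turn [-0.0007  0.0007  0.0019]
shift [-0.0089  0.0004 -0.0053] turn [-0.0007  0.0007  0.0019]
[-0.786421    0.29706115 -1.842826  ]
```

View pics/p4.png

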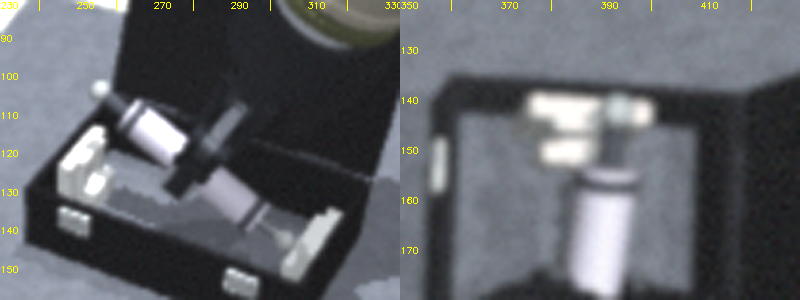

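Fixed ball at side (255.9,102.8) and top (393.0,141.6), sprung ball at side (303.7,142.0), all within 1 px of my in-hand model. I check lateral alignment against the blocks numerically.

```bash
python3 - <<'E'
from h import *
from plant import bot
S=bot.capture("side");T=bot.capture("top")
k=R.from_euler("z",-CY);L=lambda P:(k.apply(P-np.r_[CC,0])*1e3).round(1)
s=bot.sense();Rm=R.from_rotvec(s["ee_rot"]);F=s["ee_pos"]+Rm.apply(D+[.078,0,0]);B=s["ee_pos"]+Rm.apply(D-[.078,0,0])
print("pred F",L(F),"B",L(B))
print("topF",L(onz(T,(393,141.6),F[2])),"sideF",L(onz(S,(255.9,102.8),F[2])),"sideB",L(onz(S,(303.7,142),B[2])))
yaw=-.09;c0=np.array([.59,-.257,0]);q=R.from_euler("z",yaw)
for n,a,b in(("top a",-76.5,-2.8),("top b",76.5+3.7,-2.65),("side a",-76.5,-4.2),("side b",80.2,-5.8)):print(n,L(c0+q.apply(np.array([a,b,46])/1e3)))
E
```

```text
pred F [74.2  0.6 98.6] B [-66.3   0.4  30.9]
topF [74.7 -0.1 98.6] sideF [74.9 -3.3 98.6] sideB [-65.6  -1.7  30.9]
top a [-78.2  -1.7  46. ]
top b [78.5 -1.2 46. ]
side a [-78.2  -3.1  46. ]
side b [78.5 -4.4 46. ]
```

>>> {"method": "jog_arm", "body": {
  "offsets": [
    [[-0.002, 0.0012, -0.0015], [0, 0, 0]],
    [[-0.005, 0.0012, -0.003], [0, 0, 0]],
    [[-0.008, 0.0012, -0.0045], [0, 0, 0]],
    [[-0.009, 0.0012, -0.005], [0, 0, 0]],
    [[-0.009, 0.0012, -0.005], [0, 0, 0]]
  ]
}}

```text
time_s: 9.35
ee_pos: [0.5916, -0.2591, 0.0493]
ee_rot: [3.04, -0.137, 0.694]
wrist_force: [0.9, 0.2, -2.5]
finger_gap: 0.0224
grasp_force: 60.1
```

>>> {"method": "jog_arm", "body": {
  "offsets": [
    [[-0.001, 0, -0.0005], [0, 0, 0]],
    [[-0.002, 0, -0.001], [0, 0, 0]],
    [[-0.003, 0, -0.0015], [0, 0, 0]],
    [[-0.003, 0, -0.0015], [0, 0, 0]],
    [[-0.003, 0, -0.0015], [0, 0, 0]]
  ]
}}

```text
time_s: 9.98
ee_pos: [0.5885, -0.2589, 0.0495]
ee_rot: [3.04, -0.137, 0.695]
wrist_force: [3.1, -0.5, -3.1]
finger_gap: 0.0222
grasp_force: 60.0
```

```bash
cat > st.py <<'E'
from h import *
from plant import bot
k=R.from_euler("z",-CY);L=lambda P:(k.apply(P-np.r_[CC,0])*1e3).round(1)
s=bot.sense();Rm=R.from_rotvec(s["ee_rot"]);F=s["ee_pos"]+Rm.apply(D+[.078,0,0]);B=s["ee_pos"]+Rm.apply(D-[.078,0,0])
print("F",L(F),"B(free)",L(B),"force",k.apply(s["wrist_force"]).round(2),"slant",np.arcsin(Rm.as_matrix()[2,0]).round(4))
E
python3 st.py
```

```text
F [60.7 -0.7 99.3] B(free) [-79.8  -0.9  31.6] force [ 3.09 -0.24 -3.14] slant 0.4493
```

Contact at the recess bottom shows in the force, just where the model puts it. Next I compute the press-in and lay-down waypoints.

```bash
python3 - <<'E'
from h import *
for s,c in((.45,5),(.45,10),(.40,10.1)):
    print(s,c,end=" ");goal(-76.5,31.3,s,c,-.8)
E
```

```text
0.45 5 shift [-0.0021  0.      0.0016] turn [-0.0008  0.0007  0.0018]
0.45 10 shift [-0.0071  0.      0.0017] turn [-0.0008  0.0007  0.0018]
0.4 10.1 shift [-0.0081  0.      0.005 ] turn [-0.0007 -0.0493  0.0018]
```

>>> {"method": "jog_arm", "body": {
  "offsets": [
    [[-0.001, 0, 0.001], [0, 0, 0]],
    [[-0.002, 0, 0.0016], [0, 0, 0]],
    [[-0.003, 0, 0.0016], [0, 0, 0]],
    [[-0.004, 0, 0.0016], [0, 0, 0]],
    [[-0.005, 0, 0.0016], [0, 0, 0]],
    [[-0.006, 0, 0.0016], [0, 0, 0]],
    [[-0.0071, 0, 0.0016], [0, 0, 0]],
    [[-0.0071, 0, 0.0016], [0, 0, 0]]
  ]
}}

```text
time_s: 10.98
ee_pos: [0.5828, -0.2584, 0.045]
ee_rot: [3.04, -0.137, 0.695]
wrist_force: [4.9, 0.1, 0.2]
finger_gap: 0.0221
grasp_force: 60.1
```

```bash
python3 st.py;  python3 - <<'E'
from h import *
for s,c,z in((.45,10,31.3),(.38,10,31.2),(.3,10,31.1),(.22,10,31),(.14,10,31),(.07,10,31),(0,10,30.8)):
    print(s,c,end=" ");goal(-76.5,z,s,c,-.8)
E
```

```text
F [55.  -0.7 94.9] B(free) [-85.6  -1.   27.1] force [4.87 0.55 0.18] slant 0.4494
0.45 10 shift [-0.     -0.      0.0001] turn [-0.0007  0.0006  0.0017]
0.38 10 shift [-0.0014 -0.      0.0048] turn [-0.0007 -0.0694  0.0018]
0.3 10 shift [-0.0034 -0.      0.0101] turn [-0.0006 -0.1494  0.0018]
0.22 10 shift [-0.0058 -0.      0.0152] turn [-0.0005 -0.2294  0.0018]
0.14 10 shift [-0.0086 -0.      0.02  ] turn [-0.0004 -0.3094  0.0018]
0.07 10 shift [-0.0113 -0.      0.024 ] turn [-0.0004 -0.3794  0.0018]
0 10 shift [-0.0144 -0.      0.028 ] turn [-3.000e-04 -4.494e-01  1.900e-03]
```

>>> {"method": "jog_arm", "body": {
  "offsets": [
    [[-0.0014, 0, 0.0048], [0, -0.069, 0]],
    [[-0.0034, 0, 0.0101], [0, -0.149, 0]],
    [[-0.0058, 0, 0.0152], [0, -0.229, 0.001]],
    [[-0.0086, 0, 0.02], [0, -0.309, 0.002]],
    [[-0.0086, 0, 0.02], [0, -0.309, 0.002]]
  ]
}}

```text
time_s: 11.6
ee_pos: [0.5848, -0.2586, 0.0229]
ee_rot: [3.124, -0.142, 0.219]
wrist_force: [5.0, -1.7, -1.5]
finger_gap: 0.0219
grasp_force: 60.1
```

```bash
python3 st.py; python3 - <<'E'
from h import *
for s,c,z in((.1,10,31),(.05,10,31),(0,10,30.8),(0,3,30.5)):
    print(s,c,end=" ");goal(-76.5,z,s,c,-.8)
E
```

```text
F [69.1 -0.8 51. ] B(free) [-85.4  -0.9  29.3] force [ 5.09 -1.28 -1.46] slant 0.1397
0.1 10 shift [-0.0017 -0.0001  0.0022] turn [-0.     -0.0397  0.0009]
0.05 10 shift [-0.0027 -0.0001  0.0054] turn [-0.     -0.0897  0.0009]
0 10 shift [-0.004  -0.0001  0.0089] turn [ 0.     -0.1397  0.0009]
0 3 shift [ 0.0029 -0.0001  0.0101] turn [ 0.     -0.1397  0.0009]
```

>>> {"method": "jog_arm", "body": {
  "offsets": [
    [[-0.0017, 0, 0.0022], [0, -0.04, 0]],
    [[-0.0022, 0, 0.0038], [0, -0.065, 0]],
    [[-0.0027, 0, 0.0054], [0, -0.09, 0]],
    [[-0.0034, 0, 0.0072], [0, -0.115, 0]],
    [[-0.004, 0, 0.0089], [0, -0.14, 0.001]],
    [[-0.004, 0, 0.0089], [0, -0.14, 0.001]]
  ]
}}

```text
time_s: 12.35
ee_pos: [0.5815, -0.2584, 0.0134]
ee_rot: [-3.138, 0.146, -0.001]
wrist_force: [5.9, -0.5, -1.8]
finger_gap: 0.0221
grasp_force: 60.1
```

```bash
python3 st.py; python3 - <<'E'
from h import *
for c in(6,3): goal(-76.5,30.5,0,c,-.8)
E
```

```text
F [68.9 -1.  30.6] B(free) [-87.1  -0.9  30.6] force [ 5.89  0.01 -1.75] slant 0.0004
shift [ 0.0046 -0.0001  0.0001] turn [-0.0003 -0.0004 -0.0007]
shift [ 0.0076 -0.0001  0.0001] turn [-0.0003 -0.0004 -0.0007]
```

Level, with no vertical reaction. I slide the fixed ball into its recess.

>>> {"method": "jog_arm", "body": {
  "offsets": [
    [[0.002, 0, 0], [0, 0, 0]],
    [[0.004, 0, 0], [0, 0, 0]],
    [[0.0055, 0, 0], [0, 0, 0]],
    [[0.007, 0, 0], [0, 0, 0]],
    [[0.0076, 0, 0], [0, 0, 0]],
    [[0.0076, 0, 0], [0, 0, 0]]
  ]
}}

```text
time_s: 13.1
ee_pos: [0.5883, -0.2589, 0.0135]
ee_rot: [-3.137, 0.146, 0.001]
wrist_force: [2.9, -1.6, -3.1]
finger_gap: 0.022
grasp_force: 60.0
```

```bash
python3 st.py; python3 - <<'E'
from h import *
from plant import bot
def crop(n,x,y,w,h):
    im=np.mean([bot.capture(n)["frame"].astype(float) for _ in range(3)],0).astype(np.uint8); cv2.imwrite(f"pics/hov_{n}.png",im)
    c=cv2.resize(im[y:y+h,x:x+w],(400,300),interpolation=cv2.INTER_CUBIC);c=np.clip(c*1.3+20.,0,255).astype(np.uint8)
    return c
cv2.imwrite("pics/p5.png",np.hstack([crop("side",230,80,104,78),crop("top",350,125,80,60)]))
E
```

```text
F [75.7 -0.9 30.7] B(free) [-80.3  -0.7  30.7] force [ 3.   -1.34 -3.09] slant -0.0004
```

View pics/p5.png

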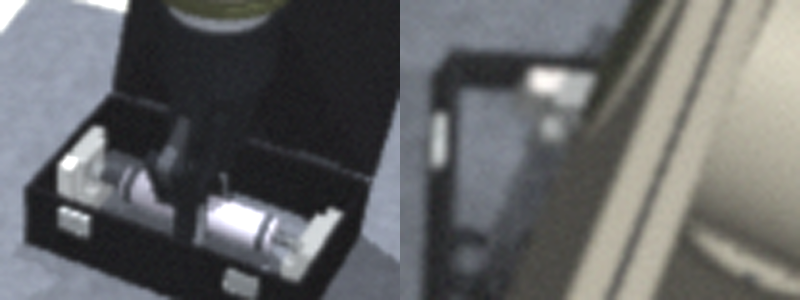

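The side view shows the bar level with both balls at the white blocks, at about (95,180) and (305,240) in the crop. A final nudge, then I release.

>>> {"method": "jog_arm", "body": {
  "offsets": [
    [[0.0005, 0, 0], [0, 0, 0]],
    [[0.001, 0, 0], [0, 0, 0]],
    [[0.001, 0, 0], [0, 0, 0]]
  ]
}}

```text
time_s: 13.78
ee_pos: [0.5892, -0.2589, 0.0136]
ee_rot: [-3.137, 0.146, 0.001]
wrist_force: [0.5, -2.1, -2.6]
finger_gap: 0.0223
grasp_force: 60.0
```

>>> {"method": "jog_arm", "body": {
  "offsets": [
    [[0, 0, 0], [0, 0, 0]],
    [[0, 0, 0], [0, 0, 0]],
    [[0, 0, 0], [0, 0, 0]],
    [[0, 0, 0], [0, 0, 0]]
  ],
  "aperture": 0.045
}}

```text
time_s: 14.28
ee_pos: [0.5894, -0.2589, 0.0137]
ee_rot: [-3.137, 0.146, 0.0]
wrist_force: [0.4, -0.7, 0.6]
finger_gap: 0.0448
grasp_force: 0.0
```

```bash
python3 st.py
```

```text
F [76.9 -0.7 30.9] B(free) [-79.1  -0.6  30.9] force [ 0.47 -0.66  0.65] slant -0.0001
```

The force fell to zero as the fixed ball bottomed, so the bar sits between the blocks. I lift off and verify, and measure the lid.

>>> {"method": "jog_arm", "body": {
  "offsets": [
    [[0, 0, -0.01], [0, 0, 0]],
    [[0, 0, -0.03], [0, 0, 0]],
    [[0, 0, -0.08], [0, 0, 0]],
    [[0, 0, -0.14], [0, 0, 0]],
    [[0, 0, -0.2], [0, 0, 0]],
    [[-0.03, 0, -0.24], [0, 0, 0]],
    [[-0.09, 0, -0.24], [0, 0, 0]],
    [[-0.15, 0, -0.24], [0, 0, 0]],
    [[-0.2, 0, -0.24], [0, 0, 0]],
    [[-0.2, 0, -0.24], [0, 0, 0]]
  ]
}}

```text
time_s: 15.52
ee_pos: [0.388, -0.2403, 0.2554]
ee_rot: [3.137, -0.149, 0.003]
wrist_force: [1.3, -0.2, 0.7]
finger_gap: 0.0451
grasp_force: 0.0
```

```bash
python3 - <<'E'
from h import *
from plant import bot
def crop(n,x,y,w,h):
    im=np.mean([bot.capture(n)["frame"].astype(float) for _ in range(3)],0).astype(np.uint8); cv2.imwrite(f"pics/hov_{n}.png",im)
    c=cv2.resize(im[y:y+h,x:x+w],(400,300),interpolation=cv2.INTER_CUBIC);c=np.clip(c*1.3+20.,0,255).astype(np.uint8)
    for i in range(0,w,10): cv2.putText(c,str(x+i) if i%20==0 else "|",(int(i*400/w),8),0,.3,(0,255,255),1)
    for i in range(10,h,10): cv2.putText(c,str(y+i),(0,int(i*300/h)+3),0,.3,(0,255,255),1)
    return c
cv2.imwrite("pics/p6.png",np.hstack([crop("side",225,50,136,102),crop("top",345,115,136,102+0)]))
print(bot.sense()["ee_pos"])
E
```

```text
[ 0.39121489 -0.24067545  0.25420548]
```

View pics/p6.png

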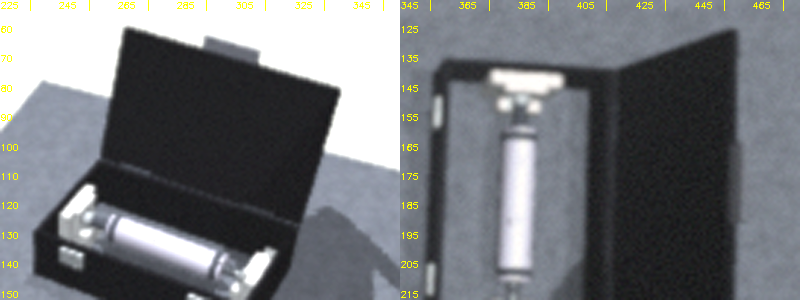

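The bar lies level and centred, with a ball in each recess and nothing above the rim. Lid corners: side (267.5,59.5) and (340.6,80.9); top (459.2,125.2) and (458.6,231.4).

```bash
python3 - <<'E'
from h import *
from plant import bot
S=bot.capture("side");T=bot.capture("top")
k=R.from_euler("z",-CY);L=lambda P:(k.apply(P-np.r_[CC,0])*1e3).round(1)
for a,b in(((267.2,59.2),(458.8,124.9)),((340.3,80.6),(458.2,231))):
    P,e=tri(S,a,T,b);l=L(P);print(l,round(e,4),"theta",np.arctan2(l[2]-50,l[1]+60).round(3))
# behind-lid pre-pose: TCP at case (0,-135,130) via high
q=R.from_euler("z",CY)
for p in((0,-150,255),(0,-150,130)): delta(np.r_[CC,0]+q.apply(np.array(p)/1e3),toolR(CY,0))
delta(np.r_[CC,0]+q.apply(np.array((-150,-150,265))/1e3),toolR(CY,0))
E
```

```text
[  98.1 -104.7  161.3] 0.0004 theta 1.953
[ -98.2 -105.8  160.4] 0.0002 theta 1.964
shift [ 0.2015  0.1493 -0.0015] turn [-0.001   0.0004 -0.0002]
shift [0.2015 0.1495 0.1235] turn [-0.001   0.0004 -0.0002]
shift [ 0.0515  0.1493 -0.0115] turn [-0.001   0.0004 -0.0002]
```

>>> {"method": "jog_arm", "body": {
  "offsets": [
    [[0.2, 0.15, 0], [0, 0, 0]],
    [[0.2, 0.15, 0], [0, 0, 0]],
    [[0.2, 0.15, 0], [0, 0, 0]],
    [[0.2, 0.15, 0], [0, 0, 0]],
    [[0.2, 0.15, 0], [0, 0, 0]],
    [[0.2, 0.15, 0.05], [0, 0, 0]],
    [[0.2, 0.15, 0.1], [0, 0, 0]],
    [[0.2, 0.15, 0.1235], [0, 0, 0]],
    [[0.2, 0.15, 0.1235], [0, 0, 0]]
  ],
  "aperture": 0
}}

```text
time_s: 17.05
ee_pos: [0.574, -0.4065, 0.1272]
ee_rot: [-3.134, 0.145, 0.007]
wrist_force: [-1.5, -0.0, -0.1]
finger_gap: -0.0
grasp_force: 0.0
```

```bash
cat > lid.py <<'E'
from h import *
from plant import bot
k=R.from_euler("z",-CY)
s=bot.sense();print("tcp case",(k.apply(s["ee_pos"]-np.r_[CC,0])*1e3).round(1),"F",k.apply(s["wrist_force"]).round(2))
E
python3 lid.py
```

```text
tcp case [  -3.9 -149.1  127.2] F [-1.52 -0.17 -0.14]
```

>>> {"method": "jog_arm", "body": {
  "offsets": [
    [[0.004, -0.012, -0.003], [0, 0, 0]],
    [[0.004, -0.024, -0.003], [0, 0, 0]],
    [[0.004, -0.034, -0.003], [0, 0, 0]],
    [[0.004, -0.042, -0.003], [0, 0, 0]],
    [[0.004, -0.05, -0.003], [0, 0, 0]],
    [[0.004, -0.058, -0.003], [0, 0, 0]],
    [[0.004, -0.066, -0.003], [0, 0, 0]],
    [[0.004, -0.066, -0.003], [0, 0, 0]]
  ]
}}

```text
time_s: 18.05
ee_pos: [0.5879, -0.346, 0.1425]
ee_rot: [3.13, -0.146, 0.013]
wrist_force: [-13.3, -1.3, 33.7]
finger_gap: -0.0
grasp_force: 15.1
```

```bash
python3 lid.py;python3 - <<'E'
from plant import bot;import cv2
cv2.imwrite("pics/p7.png",bot.capture("side")["frame"])
E
```

```text
tcp case [  4.4 -87.6 142.5] F [-13.17  -2.51  33.71]
```

View pics/p7.png

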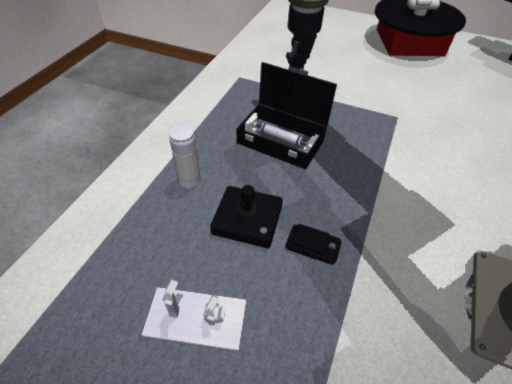

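The side picture shows the lid still nearly as it was, with the fingers behind its tab. The force (33 N up) says the wider finger linkage sits on the tab. I back off at once, raise, and push with the fingertip only.

>>> {"method": "jog_arm", "body": {
  "offsets": [
    [[0, 0.003, -0.012], [0, 0, 0]],
    [[0, 0.01, -0.025], [0, 0, 0]],
    [[0, 0.02, -0.03], [0, 0, 0]],
    [[0, 0.02, -0.03], [0, 0, 0]]
  ]
}}

```text
time_s: 18.6
ee_pos: [0.5837, -0.3639, 0.1633]
ee_rot: [-3.138, 0.147, -0.0]
wrist_force: [0.8, -0.1, 0.5]
finger_gap: 0.0001
grasp_force: 0.0
```

```bash
python3 lid.py; python3 - <<'E'
from h import *
from plant import bot
im=np.hstack([cv2.resize(bot.capture("side")["frame"][20:170,220:420],(400,300)),cv2.resize(bot.capture("top")["frame"][100:250,330:512],(400,300))])
cv2.imwrite("pics/p8.png",np.clip(im*1.5+30.,0,255).astype(np.uint8))
E
```

```text
tcp case [   1.9 -105.8  163.3] F [ 0.8  -0.05  0.47]
```

View pics/p8.png

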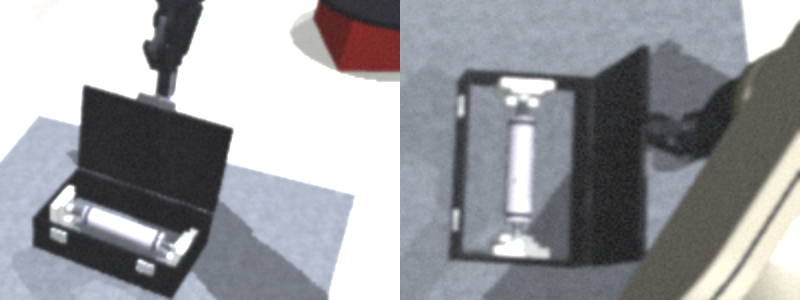

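The lid now stands near 1.7 rad and the bar is undisturbed. I push on with the fingertip along the lid's arc, in slow steps, checking by force only.

>>> {"method": "jog_arm", "body": {
  "offsets": [
    [[0, -0.011, -0.002], [0, 0, 0]],
    [[0, -0.019, -0.002], [0, 0, 0]],
    [[0, -0.027, -0.002], [0, 0, 0]],
    [[0, -0.035, -0.002], [0, 0, 0]],
    [[0, -0.043, -0.002], [0, 0, 0]],
    [[0, -0.051, -0.001], [0, 0, 0]],
    [[0, -0.058, 0.001], [0, 0, 0]],
    [[0, -0.063, 0.002], [0, 0, 0]]
  ]
}}

```text
time_s: 19.7
ee_pos: [0.5898, -0.2997, 0.1611]
ee_rot: [-3.137, 0.146, -0.0]
wrist_force: [-0.2, -1.7, 0.3]
finger_gap: -0.0001
grasp_force: 0.6
```

```bash
python3 lid.py
```

```text
tcp case [  2.  -41.3 161.1] F [-0.01 -1.71  0.28]
```

>>> {"method": "jog_arm", "body": {
  "offsets": [
    [[0, -0.0076, 0.003], [0, 0, 0]],
    [[0, -0.017, 0.007], [0, 0, 0]],
    [[0, -0.026, 0.012], [0, 0, 0]],
    [[0, -0.034, 0.0175], [0, 0, 0]],
    [[0, -0.042, 0.0235], [0, 0, 0]],
    [[0, -0.049, 0.0305], [0, 0, 0]],
    [[0, -0.056, 0.038], [0, 0, 0]],
    [[0, -0.062, 0.0465], [0, 0, 0]]
  ]
}}

```text
time_s: 20.7
ee_pos: [0.5953, -0.2379, 0.114]
ee_rot: [-3.137, 0.146, 0.0]
wrist_force: [-0.1, 1.0, 1.2]
finger_gap: 0.0
grasp_force: 0.5
```

```bash
python3 lid.py
```

```text
tcp case [  1.8  20.7 114. ] F [-0.24  0.97  1.16]
```

>>> {"method": "jog_arm", "body": {
  "offsets": [
    [[0, -0.005, 0.008], [0, 0, 0]],
    [[0, -0.0095, 0.017], [0, 0, 0]],
    [[0, -0.013, 0.0265], [0, 0, 0]],
    [[0, -0.0165, 0.036], [0, 0, 0]],
    [[0, -0.018, 0.042], [0, 0, 0]],
    [[0, -0.019, 0.047], [0, 0, 0]],
    [[0, -0.019, 0.051], [0, 0, 0]],
    [[0, -0.019, 0.0535], [0, 0, 0]],
    [[0, -0.019, 0.0545], [0, 0, 0]]
  ]
}}

```text
time_s: 21.82
ee_pos: [0.5972, -0.2195, 0.0602]
ee_rot: [-3.137, 0.146, -0.0]
wrist_force: [0.5, -0.1, 1.0]
finger_gap: -0.0002
grasp_force: 0.3
```

```bash
python3 lid.py
```

```text
tcp case [ 2.  39.2 60.2] F [ 0.55 -0.09  0.96]
```

>>> {"method": "jog_arm", "body": {
  "offsets": [
    [[0, 0, 0.001], [0, 0, 0]],
    [[0, 0, 0.002], [0, 0, 0]],
    [[0, 0, 0.003], [0, 0, 0]],
    [[0, 0, 0.003], [0, 0, 0]]
  ]
}}

```text
time_s: 22.32
ee_pos: [0.5973, -0.2196, 0.0585]
ee_rot: [-3.138, 0.146, -0.0]
wrist_force: [-5.4, 1.2, 9.4]
finger_gap: 0.0001
grasp_force: 4.4
```

```bash
python3 lid.py
```

```text
tcp case [ 2.1 39.2 58.5] F [-5.47  0.71  9.42]
```

The tip met firm resistance at 58.5 mm, exactly the shut lid's top. I retract and check the lid numerically.

>>> {"method": "jog_arm", "body": {
  "offsets": [
    [[0, 0, -0.005], [0, 0, 0]],
    [[0, 0, -0.03], [0, 0, 0]],
    [[0, 0, -0.08], [0, 0, 0]],
    [[0, 0, -0.14], [0, 0, 0]],
    [[-0.05, 0, -0.2], [0, 0, 0]],
    [[-0.11, 0, -0.2], [0, 0, 0]],
    [[-0.17, 0, -0.2], [0, 0, 0]],
    [[-0.2, 0, -0.2], [0, 0, 0]],
    [[-0.2, 0, -0.2], [0, 0, 0]]
  ]
}}

```text
time_s: 23.45
ee_pos: [0.3966, -0.2012, 0.2578]
ee_rot: [3.138, -0.148, 0.002]
wrist_force: [0.0, -0.2, 0.2]
finger_gap: -0.0001
grasp_force: 0.0
```

```bash
python3 lid.py; python3 - <<'E'
from h import *
from plant import bot
k=R.from_euler("z",-CY)
for n in("top","side"):
    c=bot.capture(n);u,v=proj(c,[*CC,.058]).round().astype(int)
    m=(c["frame"].max(2)<45).astype(np.uint8);m=cv2.morphologyEx(m,cv2.MORPH_OPEN,np.ones((3,3)))
    _,l=cv2.connectedComponents(m);w=(l==l[v,u]).astype(np.uint8);print(n,w.sum(),m[v,u])
    ct=max(cv2.findContours(w,0,1)[0],key=cv2.contourArea);ap=cv2.approxPolyDP(ct,6,True)[:,0]
    for p in ap:print(p,(k.apply(onz(c,p,.058)-np.r_[CC,0])*1e3).round(0))
    for y in(-60,60):print("expect",[proj(c,np.r_[CC,0]+k.inv().apply([x,y/1e3,.0585])).round(0).tolist() for x in(-.099,.099)])
E
```

```text
tcp case [-199.5   39.1  257.8] F [ 0.06 -0.21  0.25]
top 185610 0
[0 0] [354. 871.  58.]
[  0 383] [-452.  741.   58.]
[365 383] [-394.   29.   58.]
[368 376] [-381.   24.   58.]
[380 383] [-392.    1.   58.]
[378 375] [-378.    5.   58.]
[384 383] [-392.   -7.   58.]
[511 383] [-372. -246.   58.]
[511   0] [ 416. -253.   58.]
expect [[416.0, 232.0], [418.0, 137.0]]
expect [[355.0, 228.0], [359.0, 133.0]]
side 185860 0
[0 0] [1277. -148.   58.]
[  0 383] [101. 731.  58.]
[511 383] [-550.  367.   58.]
[511 331] [-545.  283.   58.]
[498 307] [-523.  250.   58.]
[511 283] [-540.  190.   58.]
[511   2] [ -461. -1149.    58.]
[429   0] [ -173. -1002.    58.]
[425  13] [-184. -870.   58.]
[444   2] [ -229. -1012.    58.]
[464  15] [-314. -926.   58.]
[464  26] [-327. -830.   58.]
[442  37] [-273. -703.   58.]
[406  34] [-161. -663.   58.]
[376  87] [-161. -292.   58.]
[377   0] [   7. -896.   58.]
expect [[326.0, 125.0], [258.0, 102.0]]
expect [[308.0, 153.0], [235.0, 126.0]]
```

```bash
python3 - <<'E'
from h import *
from plant import bot
k=R.from_euler("z",CY)
for n in("top","side"):
    c=bot.capture(n);g=cv2.GaussianBlur(c["frame"].max(2),(3,3),0)
    for x in(-.05,.0,.06):
        a=[]
        for y in range(-90,100,6):
            u,v=proj(c,np.r_[CC,0]+k.apply([x,y/1e3,.0585])).round().astype(int);a.append(int(g[v,u]))
        print(n,x,a)
E
```

```text
top -0.05 [94, 94, 91, 95, 82, 40, 24, 34, 95, 103, 88, 76, 64, 66, 67, 65, 85, 103, 105, 103, 105, 103, 46, 30, 29, 38, 62, 80, 83, 92, 93, 93]
top 0.0 [95, 98, 99, 98, 95, 61, 26, 28, 88, 104, 104, 104, 104, 104, 103, 104, 103, 102, 103, 103, 103, 100, 46, 33, 35, 81, 102, 81, 84, 86, 84, 96]
top 0.06 [95, 97, 93, 97, 80, 35, 25, 39, 97, 101, 101, 102, 102, 102, 103, 101, 102, 103, 103, 102, 103, 100, 44, 28, 30, 72, 97, 84, 84, 88, 95, 98]
side -0.05 [109, 108, 108, 108, 80, 38, 26, 47, 101, 98, 85, 69, 66, 66, 66, 73, 98, 112, 112, 112, 112, 96, 31, 20, 16, 12, 15, 14, 11, 9, 9, 9]
side 0.0 [107, 108, 109, 110, 89, 46, 26, 49, 108, 111, 112, 112, 112, 111, 111, 112, 112, 111, 112, 112, 112, 84, 40, 21, 52, 94, 97, 51, 9, 8, 8, 7]
side 0.06 [108, 107, 107, 106, 87, 46, 27, 55, 108, 111, 112, 111, 111, 112, 112, 111, 111, 112, 111, 110, 109, 85, 41, 20, 19, 14, 31, 93, 71, 27, 12, 9]
```

Both views place the lid's surface on the 58.5 mm plane over the case. No bar shows, no lid stands behind, and the firm stop was at exactly the shut height. I hand in.

```bash
python3 -c "
from plant import bot
print(bot.hand_in())"
```

```text
the job is handed in; nothing more can be done
None
```

The job is handed in at about 23.5 s, and no verdict came back: the ballbar is seated level between the end blocks and released, and the lid stopped firm at its shut height of 58.5 mm; I viewed 12 pictures, two over the limit of 10, and on the first lid push the gripper snagged on the lid tab at about 34 N before I backed off.

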